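# Seat the lens in its cell and swing the clip over it

### The arm

A 7-joint arm with a two-finger parallel gripper is mounted at the origin on the work surface. World frame = base frame: x ahead of the robot, y to its left, z up, the work surface at z = 0. Lengths are in m, angles in rad, forces in N, time in s.
With the tool pointing down it reaches from about 0.4 to 0.85 m from the base axis. Payload 10.4 kg.
Tool frame: the origin (TCP) lies at the very end of the fingers, on their centre line; the grasp point (between the pads) lies 19 mm behind it; z points along the fingers, y is the direction in which the jaws open and shut (so a half turn about z gives the same grasp; the last joint's range is limited). The gripper opens to 87 mm and grips with 3 to 60 N. Pads are 19 mm wide; open, the fingers measure 117 mm over their backs; the gripper's body (75 mm by 190 mm) begins 51 mm behind the grasp point.
Start: joints at [1.24, 0.332, -0.065, 1.46, 0.022, 1.35, -0.088], TCP at [0.189, -0.596, 0.223] pointing down, gripper open.
Joint ranges: [-2.6, 2.6], [-0.5, 2.12], [-1.47, 1.34], [0.16, 2.42], [-1.27, 4.41], [0.06, 2.06], [-2.6, 2.6]. Speed limits (rad/s): [2.22, 2.22, 2.79, 2.79, 3.14, 3.14, 3.14].

### API

Orientations are given as a unit quaternion [x, y, z, w].
In Python, from bench import r gives the robot as it stands.
- The arm moves only by the tool move_arm, never from a script. Its argument "deltas" is a list of rows, each a list of 5 numbers: the gripper's target within -1 to 1 (fully open at 1, half-way at 0, shut at -1), then the shift along the tool's x, y, z as a fraction of full scale, then the turn about the tool's z as a fraction of full scale. A call has 1 to 12 rows; each row shifts and turns the commanded pose from where the row before left it, along the tool's axes as they then stand; what a row does not reach is not made up. Full scale, the value 1, is 2.5 cm for a shift and 90 degrees for a turn. A row lasts 1/12 s, in which the tool goes at most 41.7 mm and 7.16 degrees, less where a joint would pass 70% of its speed; a pose out of reach is approached as far as the arm can. A call with a number of a shift or a turn outside -1 to 1 is refused whole. A call with a gripper value outside its range is refused whole. The fingers move at their own pace and stop on an object; "squeeze" is the grip in N (left out, the last holds). Time passes only in rows, so rows that do not move let the fingers close. It gives the time, the measured TCP pose, the force and the opening at its end, in the units of the state.
- r.read_state(): the state, without advancing time (a new reading comes with each control period).
- r.camera(name): name is "side" or "top" or "wrist"; returns the picture (384x512x3 uint8, red, green, blue); there is no depth.
- r.camera_info(name): a dict with "K" (3x3 intrinsics, pixels), "R" (3x3) and "t" (3): a world point X has camera coordinates R X + t; the wrist camera has in their place "hand_eye" (4x4, takes a point from camera to tool coordinates, whose origin is the TCP and whose axes are the flange's). Camera axes: x right, y down, z forward; pixel columns grow to the right and rows downward; lengths in m; the calibration is good to about 2 mm. A picture is of the moment at which its call begins: read the wrist's pose just before it. camera_info takes no time and is no camera call.
- r.close_job(): hands the job in, once; it reports no verdict.
Trained networks look in the newest picture that a camera, given by its name, has taken for a name from the list of things; names that differ only in an ending like _2 or _b are one class to them, and where a whole thing is asked for, a point or a joint stands for the part that bears it (a point fixed in the world has none). Each returns a list of dicts, best first, with "confidence" (0 to 1); they miss things now and then, are a little off and sometimes report something else, mostly with a low value. They report only what shows in the picture. A call takes as long as a camera call. They do not tell look-alikes from the thing itself.
- r.boxes_of(camera, label): "position" ([x, y, z] in m, in the coordinates of the camera as it stood for that picture, good to about 4 mm: the middle of the surface that is visible of it).
- r.tip_of(camera, label): "position" ([x, y, z] in m, in the coordinates of the camera as it stood for that picture, good to about 4 mm: a listed point, or the origin of a listed thing).
The state is a dict: "time": time; "joint_positions": joint angles; "joint_vel": joint speeds; "joint_torque": joint torques, N m; "ee_pos": TCP position; "eef_rot": TCP orientation; "ft_force": force on the tool from outside, world axes, zero at the start; "torque": the same for the moment, N m; "width": finger opening in m.
Only numpy, scipy, OpenCV 4.12 (cv2) and the standard library are available. Lean on these libraries where they do the work, as an engineer would, in place of code of your own. Each camera call takes 0.05 s, during which the arm holds its last target.

### The job

With the fingertips only, push the loose brass-rimmed lens across the blue mounting block until it drops into the round cell and lies fully home, flush with the block's top. Then push the red clip round by its pin until it reaches its stop over the lens, and move clear. Do not pick the lens up, and leave the weight, the magnet and the little screen where they stand.

Things in the scene. Friction and masses are not known exactly. Their poses are not given: they have to be found in the camera images.
- mount: Heavy blue painted lens-mounting block, fixed to the table, 150 mm (its x) by 240 mm (its y) by 26 mm high, flat top. Origin at the centre of its underside on the table; z up. The top is 26 mm above the origin. It stands at varied places and yaws.
- cell (a point): Centre of the floor of the round recess (the cell) in the block's top: 54 mm diameter, 10 mm deep, upright walls, black floor, bright aluminium line round its rim. At x 0, y -55 mm in the block's frame, 16 mm above the table. Axes as the block's.
- lens: Loose flat disc, a lens in a brass rim: 50 mm diameter, 10 mm thick, pale glass face on top, about 70 g. Origin at the centre of its underside, z up. Starts lying flat on the block's top on the block's +y side of the cell, its centre 65 to 135 mm from the cell's centre; seated, its top is flush with the block's top. It tips in front edge first.
- clip (a joint): Angle (rad) of the red retaining clip, a flat arm on an upright pivot. 0 = closed at its stop, the arm pointing along the block's +y from the pivot, its tip over the cell's centre. Grows as it opens, clockwise seen from above (1.57: arm along the block's +x), up to 2.0. Starts at 1.1 to 1.8. Light friction (about 1 N at the pin); stays where left.
- clip_pivot (a point): Top centre of the clip's pivot, a steel boss 16 mm in diameter, 9 mm high, on the block's top at x 0, y -100 mm in the block's frame, 45 mm from the cell's centre. The arm reaches 45 mm from it, is 12 mm wide and runs 3 to 7 mm above the block's top: over a seated lens, but not over one lying on the block.
- clip_pin (a point): Top centre of the clip's upright red pin, 8 mm diameter, 36 mm from the pivot's axis; its top is 28 mm above the block's top and it stands 21 mm above the arm. Push it sideways.
- weight: Bystander: steel laboratory weight, 40 mm diameter, 52 mm high with a small knob, standing on the table on the robot's side of the block. Origin at the centre of its underside.
- magnet: Bystander: bar magnet, half red and half white, 70 by 16 by 12 mm, lying on the table beyond the block's +y end. Origin at the centre of its underside.
- screen: Bystander: small upright white screen, 60 mm wide, 74 mm high overall, on a black foot 50 by 70 mm, standing on the table beyond the block's +x side. Origin at the centre of its underside.
Mind the look-alikes: they are no part of the job. Of the things like the lens, leave any that is black; of the rest the larger one is meant.

How it is judged:
By the outcome, as a careful person would: the job done as asked, in the order asked, and still so for the second after the job is handed in, with the robot touching nothing.
It also fails if it takes over 58 s, if anything falls off the work surface, if the arm or the gripper's body presses on something with over 40 N, if the wrist force passes 120 N, or if a joint passes its speed limit or range.

## Working session

There is one attempt and no reset: what is moved stays moved. The work goes in short steps, Python scripts to look and compute and a tool call to move; the robot and the scene stay as the last step left them, time stands still between calls to the robot, and variables do not carry over. Pictures are saved under pics/ and viewed, and the job is handed in when it is done.

Besides the shell and the picture viewer there is one more tool, called after "Request:" in YAML: its name, and indented under it one key for each argument. move_arm: Moves the arm, as the interface text tells. Shift numbers are shares of 2.5 cm and turn numbers shares of 90 degrees, none past 1 either way. Its arguments: {"type":"object","properties":{"deltas":{"type":"array","items":{"type":"array","items":{"type":"number"}}},"squeeze":{"type":"number"}},"required":["deltas"]}

```bash
mkdir -p pics; ls
python3 - <<'E'
from bench import r
import cv2,numpy as np
s=r.read_state();print({k:np.round(v,3) for k,v in s.items()})
for c in("side","top"):
    im=r.camera(c);cv2.imwrite(f"pics/{c}0.png",im[:,:,::-1])
    i=r.camera_info(c);R=np.array(i["R"]);t=np.array(i["t"]);print(c,np.round(i["K"],1).tolist(),"pos",np.round(-R.T@t,3))
    for l in("mount","cell","lens","clip","clip_pivot","clip_pin","weight","magnet","screen"):
        for f in("tip_of","boxes_of"):
            try:
                for d in getattr(r,f)(c,l):
                    p=np.array(d["position"]);px=np.array(i["K"])@p
                    print(c,l,f,round(d["confidence"],2),np.round(R.T@(p-t),3),np.round(px[:2]/px[2]))
            except Exception as e: print(c,l,f,e)
print(r.read_state()["time"]); print(r.camera_info("wrist"))
E
```

```text
pics
{'time': np.float64(0.0), 'joint_positions': array([ 1.24 ,  0.333, -0.065,  1.461,  0.022,  1.35 , -0.089]), 'joint_vel': array([-0.   ,  0.002,  0.001, -0.001,  0.001,  0.001,  0.   ]), 'joint_torque': array([ 0.0000e+00, -6.2326e+01,  2.5000e-02, -3.8990e+01, -6.1000e-02,
        4.0000e-02,  0.0000e+00]), 'ee_pos': array([ 0.189, -0.595,  0.222]), 'eef_rot': array([ 0.988,  0.153, -0.   , -0.001]), 'ft_force': array([ 0.637,  0.035, -0.198]), 'torque': array([ 0.003, -0.018,  0.017]), 'width': np.float64(0.087)}
side [[366.2, 0.0, 257.3], [0.0, 366.2, 184.8], [0.0, 0.0, 1.0]] pos [ 0.29  -0.397  0.545]
side mount tip_of 0.32 [ 0.471 -0.21   0.054] [309. 327.]
side mount boxes_of 0.92 [ 0.473 -0.139  0.027] [285. 296.]
side mount boxes_of 0.31 [ 0.455 -0.203  0.035] [295. 333.]
side cell tip_of 0.77 [ 0.46  -0.157  0.017] [283. 312.]
side cell boxes_of 0.9 [ 0.477 -0.138  0.028] [286. 294.]
side lens tip_of 0.89 [ 0.517 -0.076  0.026] [289. 257.]
side lens tip_of 0.75 [0.449 0.097 0.   ] [217. 214.]
side lens tip_of 0.51 [ 0.691 -0.002  0.005] [344. 208.]
side lens boxes_of 0
[... 2461 characters left out ...]
77.]
top magnet boxes_of 0.42 [ 0.453 -0.202  0.033] [419. 230.]
top screen tip_of 0.8 [ 0.631 -0.131  0.002] [371. 135.]
top screen boxes_of 0.87 [ 0.626 -0.118  0.016] [366. 138.]
1.8
{'K': array([[279.73098515,   0.        , 257.78751985],
       [  0.        , 279.73098515, 191.45573763],
       [  0.        ,   0.        ,   1.        ]]), 'hand_eye': array([[ 5.15418066e-04, -9.55105663e-01, -2.96264925e-01,
         8.22922013e-02],
       [ 9.99999787e-01,  6.11001739e-04, -2.30041624e-04,
        -7.73900418e-04],
       [ 4.00732443e-04, -2.96264744e-01,  9.55105775e-01,
        -1.62695267e-01],
       [ 0.00000000e+00,  0.00000000e+00,  0.00000000e+00,
         1.00000000e+00]])}
```

View pics/side0.png

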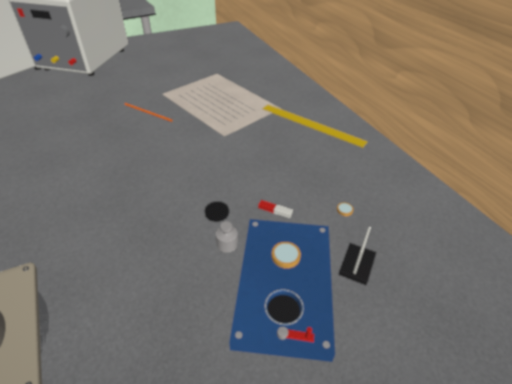

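View pics/top0.png

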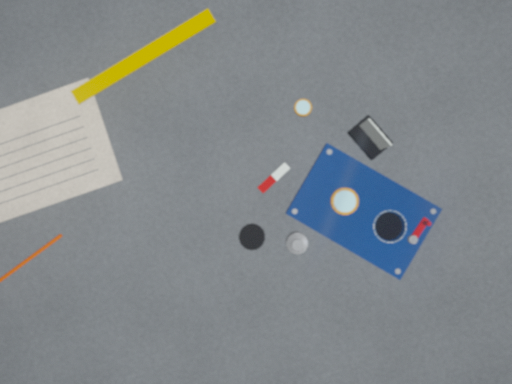

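Run:
```python
import cv2
a=cv2.imread("pics/top0.png")[60:280,230:460];cv2.imwrite("pics/topcrop.png",cv2.resize(a,None,fx=2.6,fy=2.6,interpolation=cv2.INTER_CUBIC))
```

```text
(no output)
```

View pics/topcrop.png

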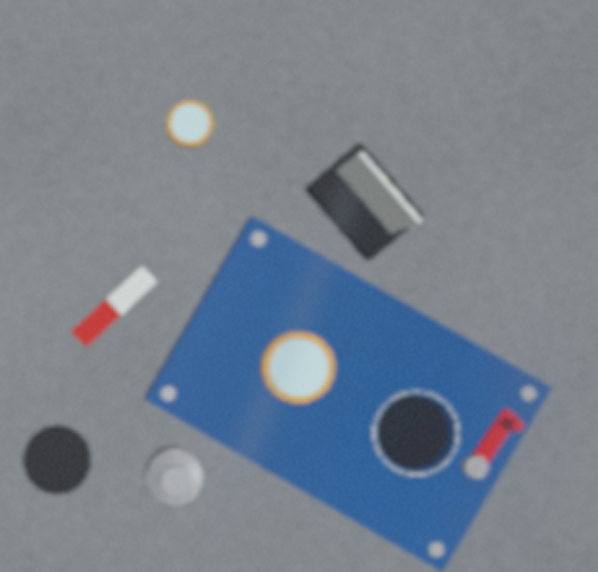

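Lens candidates in the top picture:
- (345,201): large brass rim with pale glass, on the block.
- (303,107): small brass disc on the table.
- (252,237): black disc on the table.

The one meant is at (345,201). It is not black, it is the larger of the rest, and it lies on the block's +y side. The crop confirms this. Next I refine the positions.

```bash
cat > h.py <<'E'
import numpy as np,cv2
from bench import r
def ray(c,px,z):
    i=r.camera_info(c);K=np.array(i["K"]);R=np.array(i["R"]);t=np.array(i["t"])
    C=-R.T@t;d=R.T@np.linalg.solve(K,[px[0],px[1],1]);return C+d*(z-C[2])/d[2]
E
python3 - <<'E'
from h import *
for c,roi in(("top",(280,140,445,282)),("side",(230,215,340,360))):
    im=cv2.imread(f"pics/{c}0.png");hsv=cv2.cvtColor(im,cv2.COLOR_BGR2HSV)
    x0,y0,x1,y1=roi
    m=np.zeros(im.shape[:2],np.uint8);m[y0:y1,x0:x1]=1
    blue=((hsv[...,0]>98)&(hsv[...,0]<125)&(hsv[...,1]>130)).astype(np.uint8)*m
    cs=max(cv2.findContours(blue,cv2.RETR_EXTERNAL,cv2.CHAIN_APPROX_NONE)[0],key=cv2.contourArea)
    pts=np.array([ray(c,p[0],.026)[:2] for p in cs],np.float32)
    print(c,"rect",cv2.minAreaRect(pts))
    fill=np.zeros_like(blue);cv2.drawContours(fill,[cs],-1,1,-1)
    hole=fill*(1-blue)
    n,l,st,ce=cv2.connectedComponentsWithStats(hole)
    for k in range(1,n):
        if st[k,4]>150:
            cc=cv2.findContours((l==k).astype(np.uint8),cv2.RETR_EXTERNAL,cv2.CHAIN_APPROX_NONE)[0][0]
            for z in(.026,.036):
                q=np.array([ray(c,p[0],z)[:2] for p in cc],np.float32);print(st[k],np.round(ce[k],1),z,cv2.fitEllipse(q))
E
```

```text
top rect ((0.49133923649787903, -0.1050419956445694), (0.23794400691986084, 0.14673075079917908), 58.0588264465332)
[329 186  31  30 750] [344.1 200.7] 0.026 ((0.5104982852935791, -0.07190434634685516), (0.053898513317108154, 0.05531090870499611), 9.80810260772705)
[329 186  31  30 750] [344.1 200.7] 0.036 ((0.5107625126838684, -0.06996449828147888), (0.05312562733888626, 0.054517779499292374), 9.807886123657227)
[372 209  36  35 961] [389.4 226.1] 0.026 ((0.4619474709033966, -0.15252962708473206), (0.061569832265377045, 0.06297476589679718), 7.9589972496032715)
[372 209  36  35 961] [389.4 226.1] 0.036 ((0.4629078805446625, -0.1494336575269699), (0.06068693846464157, 0.06207174062728882), 7.959127902984619)
side rect ((0.4890570640563965, -0.11174258589744568), (0.24751824140548706, 0.14726589620113373), 58.18635177612305)
[270 240  32  30 768] [285.6 254.6] 0.026 ((0.5144038796424866, -0.06790667772293091), (0.055191878229379654, 0.06317682564258575), 148.7801971435547)
[270 240  32  30 768] [285.6 254.6] 0.036 ((0.5100680589675903, -0.07425829023122787), (0.05412747710943222, 0.0619584396481514), 148.7801971435547)
[ 263  288   53   56 1684] [287.7 316.1] 0.026 ((0.4629038870334625, -0.16586540639400482), (0.0626128688454628, 0.09635911881923676), 1.4545469284057617)
[ 263  288   53   56 1684] [287.7 316.1] 0.036 ((0.4595613181591034, -0.17032785713672638), (0.06140536442399025, 0.09450078010559082), 1.4545484781265259)
```

Request:
move_arm:
  deltas:
    - [-0.2, 0, 0, 0, -0.075]
    - [-0.2, 0, 0, 0, -0.075]
    - [-0.2, 0, 0, 0, -0.075]
    - [-0.2, 0, 0, 0, -0.075]
    - [-0.2, 0, 0, 0, -0.075]
    - [-0.2, 0, 0, 0, -0.075]
    - [-0.2, 0.8, 0, 0, 0]
    - [-0.2, 0.8, 0, 0, 0]
    - [-0.2, 0.8, 0, 0, 0]
    - [-0.2, 0.8, 0, 0, 0]
    - [-0.2, 0.8, 0, 0, 0]
    - [-0.2, 0.8, 0, 0, 0]

```text
time: 2.8
ee_pos: [0.2531, -0.4929, 0.2227]
eef_rot: [0.874, 0.486, -0.0, 0.0]
ft_force: [0.6, -0.3, 0.3]
width: 0.0353
```

Request:
move_arm:
  deltas:
    - [-0.2, 0.8, 0, 0, 0]
    - [-0.2, 0.8, 0, 0, 0]
    - [-0.2, 0.8, 0, 0, 0]
    - [-0.2, 0.8, 0, 0, 0]
    - [-0.2, 0.8, 0, 0, 0]
    - [-0.2, 0.8, 0, 0, 0]
    - [-0.2, 0.8, 0, 0, 0]
    - [-0.2, 0.8, 0, 0, 0]
    - [-0.2, 0.8, 0, 0, 0]
    - [-0.2, 0.8, 0, 0, 0]
    - [-0.2, 0.8, 0, 0, 0]
    - [-0.2, 0.8, 0, 0, 0]

```text
time: 3.8
ee_pos: [0.3799, -0.289, 0.2227]
eef_rot: [0.874, 0.486, 0.0, 0.0]
ft_force: [0.1, -0.5, 0.4]
width: 0.0351
```

```bash
cat >> h.py <<'E'
from scipy.spatial.transform import Rotation as Ro
CELL=np.array([.4617,-.152]);TH=np.radians(58.1)
EY=np.array([np.cos(TH),np.sin(TH)]);EX=np.array([EY[1],-EY[0]]);B=CELL+.055*EY
def blk(p): d=np.array(p[:2])-B; return np.round([1e3*d@EX,1e3*d@EY],1)
def rep(tgt=None):
    s=r.read_state();M=Ro.from_quat(s["eef_rot"]).as_matrix();p=np.array(s["ee_pos"])
    print("t",round(s["time"],2),"tcp",np.round(p,4),"blk",blk(p),"yaw",round(np.degrees(np.arctan2(M[1,0],M[0,0])),2),"tilt",np.round(M[2,:2],3),"w",round(s["width"],4),"F",np.round(s["ft_force"],1))
    if tgt is not None: # block mm x,y,z
        w=B+EX*tgt[0]/1e3+EY*tgt[1]/1e3
        print("need tool units",np.round(M.T@(np.r_[w,tgt[2]/1e3]-p)/.025,2))
E
python3 -c "
from h import *
rep((-1,86,120))"
```

```text
t 3.8 tcp [ 0.3799 -0.289   0.2227] blk [   2.9 -214.6] yaw 58.13 tilt [-0.  0.] w 0.0351 F [ 0.1 -0.5  0.4]
need tool units [12.02 -0.15  4.11]
```

Request:
move_arm:
  deltas:
    - [-0.2, 0.9, 0, 0, 0]
    - [-0.2, 1, 0, 0, 0]
    - [-0.2, 1, 0, 0, 0]
    - [-0.2, 1, 0, 0, 0]
    - [-0.2, 1, 0, 0, 0]
    - [-0.2, 1, 0, 0, 0]
    - [-0.2, 1, 0, 0, 0]
    - [-0.2, 1, 0, 0, 0]
    - [-0.2, 1, 0, 0, 0]
    - [-0.2, 1, 0, 0, 0]
    - [-0.2, 1, 0, 0, 0]
    - [-0.2, 0.8, -0.15, 0, 0]

```text
time: 4.8
ee_pos: [0.5316, -0.038, 0.2226]
eef_rot: [0.874, 0.486, 0.0, 0.0]
ft_force: [0.3, -0.3, -0.4]
width: 0.035
```

Request:
move_arm:
  deltas:
    - [-0.2, 0, 0, 0.8, 0]
    - [-0.2, 0, 0, 0.8, 0]
    - [-0.2, 0, 0, 0.8, 0]
    - [-0.2, 0, 0, 0.8, 0]
    - [-0.2, 0, 0, 0.8, 0]
    - [-0.2, 0, 0, 0.8, 0]
    - [-0.2, 0, 0, 0, 0]

```text
time: 5.38
ee_pos: [0.5284, -0.0396, 0.0991]
eef_rot: [0.874, 0.486, -0.002, -0.002]
ft_force: [-0.6, 0.6, -0.6]
width: 0.0351
```

```bash
python3 -c "
from h import *
rep((-1,86,29))
for c in ('top','side'):
    im=r.camera(c)
    a=im[120:290,260:450] if c=='top' else im[190:370,220:380]
    cv2.imwrite(f'pics/{c}1.png',cv2.resize(a[:,:,::-1],None,fx=3,fy=3,interpolation=cv2.INTER_CUBIC))
"
```

```text
t 5.38 tcp [ 0.5284 -0.0396  0.0991] blk [-2.8 75.7] yaw 58.13 tilt [-0.002 -0.005] w 0.0351 F [-0.6  0.6 -0.6]
need tool units [0.42 0.08 2.8 ]
```

View pics/side1.png

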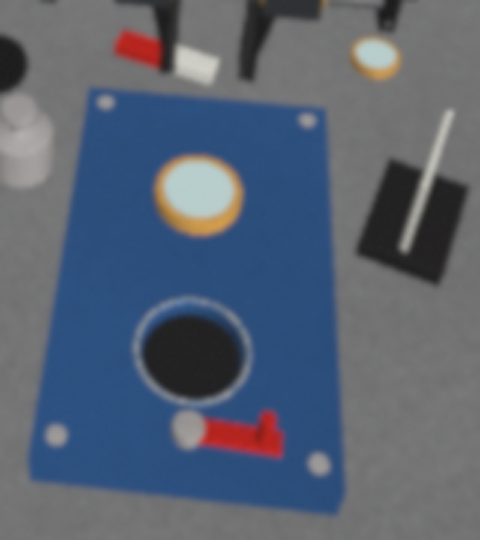

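View pics/top1.png

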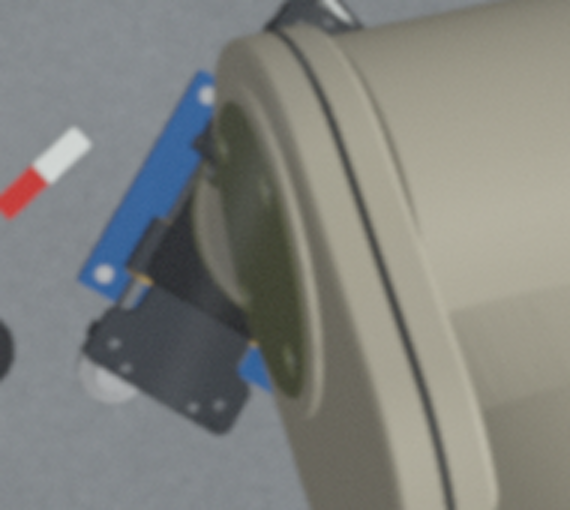

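The side picture shows the fingers behind the lens, which is at crop (199,195), and the cell at crop (192,350). I back off a little, then lower.

Request:
move_arm:
  deltas:
    - [-0.2, 0.4, 0.1, 0, 0]
    - [-0.2, 0, 0, 0.7, 0]
    - [-0.2, 0, 0, 0.7, 0]
    - [-0.2, 0, 0, 0.7, 0]
    - [-0.2, 0, 0, 0.4, 0]
    - [-0.2, 0, 0, 0.2, 0]
    - [-0.2, 0, 0, 0, 0]

```text
time: 6.07
ee_pos: [0.5383, -0.032, 0.035]
eef_rot: [0.874, 0.486, -0.0, -0.0]
ft_force: [0.2, -0.1, 0.5]
width: 0.0346
```

```bash
python3 -c "
from h import *
rep((-1,86,29))
for c in ('side',):
    im=r.camera(c)
    a=im[190:370,220:380]
    cv2.imwrite(f'pics/{c}2.png',cv2.resize(a[:,:,::-1],None,fx=3,fy=3,interpolation=cv2.INTER_CUBIC))
"
```

```text
t 6.07 tcp [ 0.5383 -0.032   0.035 ] blk [ 1.6 87.3] yaw 58.14 tilt [ 0. -0.] w 0.0346 F [ 0.2 -0.1  0.5]
need tool units [-0.05 -0.1   0.24]
```

View pics/side2.png

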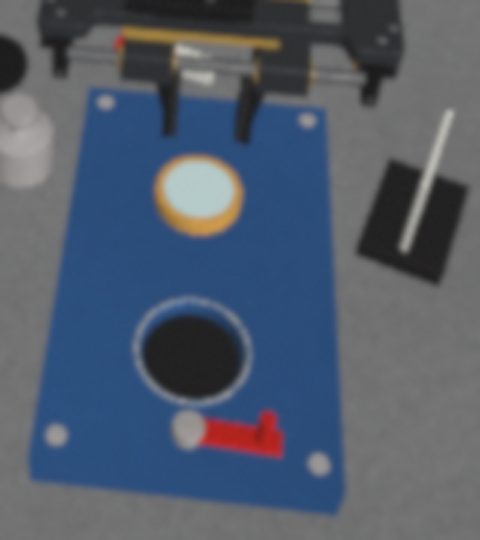

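Request:
move_arm:
  deltas:
    - [-0.2, -0.2, -0.06, 0.2, 0]
    - [-0.2, -0.3, 0, 0, 0]
    - [-0.2, -0.25, 0, 0, 0]
    - [-0.2, -0.25, 0, 0, 0]
    - [-0.2, -0.25, 0, 0, 0]
    - [-0.2, -0.25, 0, 0, 0]
    - [-0.2, -0.25, 0, 0, 0]
    - [-0.2, -0.25, 0, 0, 0]
    - [-0.2, -0.25, 0, 0, 0]
    - [-0.2, -0.2, 0, 0, 0]
    - [-0.2, -0.1, 0, 0, 0]
    - [-0.2, 0, 0, 0, 0]

```text
time: 7.12
ee_pos: [0.5028, -0.0864, 0.03]
eef_rot: [0.874, 0.486, -0.0, 0.0]
ft_force: [-0.2, -0.2, -0.2]
width: 0.035
```

```bash
cat > look.py <<'E'
from h import *
import sys
im=r.camera('side');a=im[190:370,220:380]
cv2.imwrite(f'pics/{sys.argv[1]}.png',cv2.resize(a[:,:,::-1],None,fx=3,fy=3,interpolation=cv2.INTER_CUBIC))
i=r.camera_info('side');R=np.array(i["R"]);t=np.array(i["t"])
for l in sys.argv[2:]:
    for d in r.tip_of('side',l):
        w=R.T@(np.array(d["position"])-t);print(l,round(d["confidence"],2),np.round(w,3),blk(w))
E
python3 -c "
from h import *
rep((0,-27,30))"; python3 look.py side3 lens
```

```text
t 7.12 tcp [ 0.5028 -0.0864  0.03  ] blk [ 0.2 22.4] yaw 58.09 tilt [-0.  0.] w 0.035 F [-0.2 -0.2 -0.2]
need tool units [-1.98 -0.01  0.  ]
lens 0.91 [ 0.45   0.096 -0.001] [-141.   149.3]
lens 0.88 [ 0.492 -0.111  0.028] [ 4.  -4.5]
lens 0.58 [ 0.69  -0.002  0.005] [114.1 193.2]
```

View pics/side3.png

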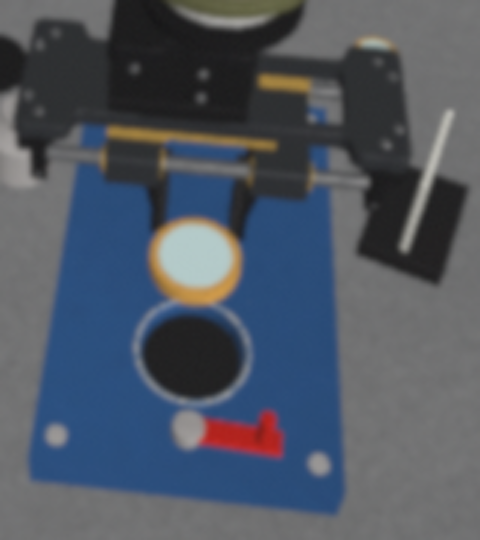

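The lens is nested between the two fingers at crop (196,258), in line with the cell. I keep pushing.

Request:
move_arm:
  deltas:
    - [-0.2, -0.15, 0, 0, 0]
    - [-0.2, -0.15, 0, 0, 0]
    - [-0.2, -0.15, 0, 0, 0]
    - [-0.2, -0.15, 0, 0, 0]
    - [-0.2, -0.15, 0, 0, 0]
    - [-0.2, -0.15, 0, 0, 0]
    - [-0.2, -0.15, 0, 0, 0]
    - [-0.2, -0.15, 0, 0, 0]
    - [-0.2, -0.15, 0, 0, 0]
    - [-0.2, -0.15, 0, 0, 0]
    - [-0.2, -0.15, 0, 0, 0]
    - [-0.2, -0.1, 0, 0, 0]

```text
time: 8.22
ee_pos: [0.4798, -0.1234, 0.0301]
eef_rot: [0.874, 0.486, -0.0, 0.0]
ft_force: [0.4, -1.3, -0.6]
width: 0.0349
```

```bash
python3 -c "
from h import *
rep((0,-27,30))"; python3 look.py side4 lens
```

```text
t 8.22 tcp [ 0.4798 -0.1234  0.0301] blk [  0.2 -21.1] yaw 58.12 tilt [-0.  0.] w 0.0349 F [ 0.4 -1.3 -0.6]
need tool units [-0.23 -0.01  0.  ]
lens 0.82 [ 0.473 -0.15   0.024] [  8.2 -47.4]
lens 0.76 [ 0.69  -0.004  0.009] [116.2 191.3]
lens 0.7 [ 0.461 -0.159  0.015] [  2.6 -61.1]
lens 0.65 [0.453 0.098 0.001] [-139.8  152.6]
```

View pics/side4.png

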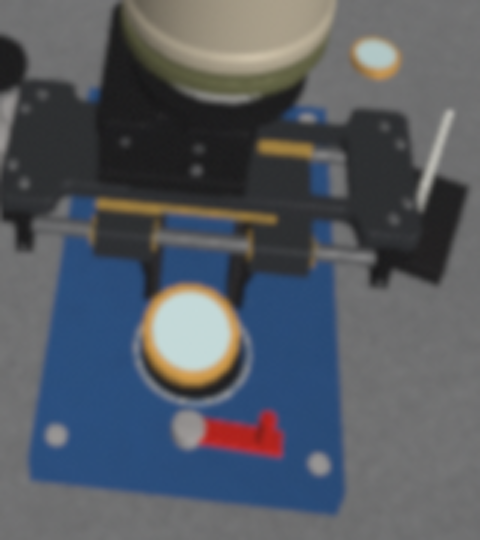

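The lens is tipping in, front edge down. I finish the push.

Request:
move_arm:
  deltas:
    - [-0.2, -0.1, 0, 0, 0]
    - [-0.2, -0.1, 0, 0, 0]
    - [-0.2, -0.08, 0, 0, 0]
    - [-0.2, 0, 0, 0, 0]
    - [-0.2, 0, 0, 0, 0]

```text
time: 8.73
ee_pos: [0.4763, -0.1289, 0.03]
eef_rot: [0.874, 0.486, -0.0, 0.0]
ft_force: [-0.3, 0.3, -0.6]
width: 0.0346
```

```bash
python3 -c "
from h import *
rep((0,-27,30))"; python3 look.py side5 lens
```

```text
t 8.73 tcp [ 0.4763 -0.1289  0.03  ] blk [  0.2 -27.7] yaw 58.12 tilt [-0. -0.] w 0.0346 F [-0.3  0.3 -0.6]
need tool units [ 0.03 -0.01  0.  ]
lens 0.86 [ 0.467 -0.154  0.017] [  5.  -53.9]
lens 0.72 [0.451 0.101 0.001] [-142.6  153.9]
lens 0.65 [ 0.689 -0.003  0.005] [114.2 191.3]
```

View pics/side5.png

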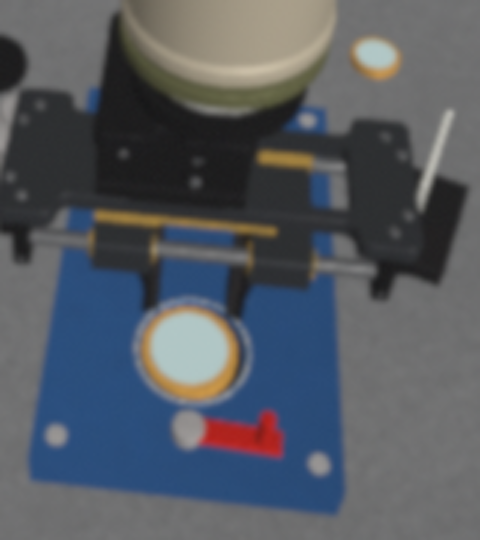

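Request:
move_arm:
  deltas:
    - [-0.2, 0.3, 0, 0, 0]
    - [-0.2, 0.3, 0, -0.2, 0]
    - [-0.2, 0, 0, -0.8, 0]
    - [-0.2, 0, 0, -0.8, 0]
    - [-0.2, 0, 0, -0.8, 0]
    - [-0.2, 0, 0, -0.8, 0]
    - [-0.2, 0, 0, 0, 0]

```text
time: 9.42
ee_pos: [0.4869, -0.1153, 0.1192]
eef_rot: [0.874, 0.486, 0.002, 0.002]
ft_force: [1.5, 0.1, 0.5]
width: 0.0351
```

```bash
python3 -c "
from h import *
rep((0,-47,36))
im=r.camera('side')
cv2.imwrite('pics/side6.png',cv2.resize(im[270:350,250:330,::-1],None,fx=7,fy=7,interpolation=cv2.INTER_CUBIC))
im=r.camera('wrist')
cv2.imwrite('pics/wrist6.png',im[:,:,::-1])
"
```

```text
t 9.42 tcp [ 0.4869 -0.1153  0.1192] blk [  2.  -10.5] yaw 58.21 tilt [0.002 0.006] w 0.0351 F [1.5 0.1 0.5]
need tool units [-1.46 -0.1   3.32]
```

View pics/side6.png

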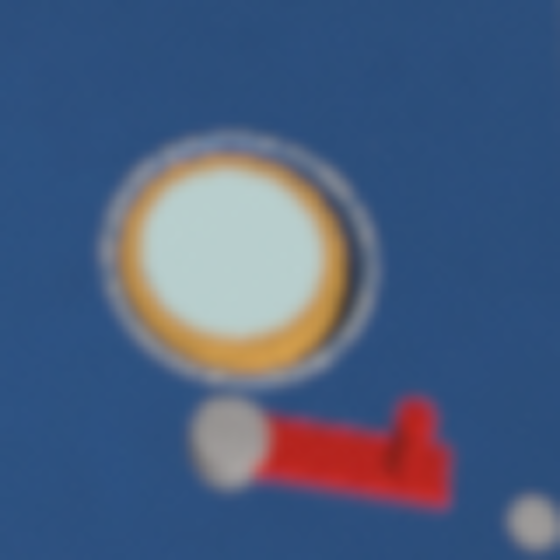

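View pics/wrist6.png

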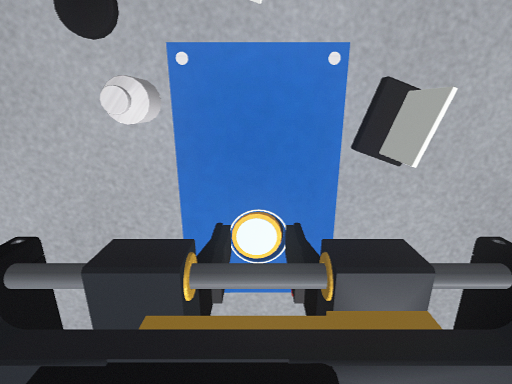

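The lens is in the cell, but more of its brass edge shows on one side (crop bottom right), so it may sit slightly tilted. I'll bridge the cell with the fingertips and lower them to the block's top level, which presses the rim flush.

Request:
move_arm:
  deltas:
    - [-0.2, -0.6, -0.08, 0, 0]
    - [-0.2, -0.6, 0, 0, 0]
    - [-0.2, -0.58, 0, 0, 0]
    - [-0.2, 0, 0, 0.7, 0]
    - [-0.2, 0, 0, 0.7, 0]
    - [-0.2, 0, 0, 0.7, 0]
    - [-0.2, 0, 0, 0.6, 0]
    - [-0.2, 0, 0, 0.3, 0]
    - [-0.2, 0, 0, 0, 0]

```text
time: 10.27
ee_pos: [0.4577, -0.1518, 0.038]
eef_rot: [0.874, 0.486, -0.001, -0.002]
ft_force: [0.6, -0.3, 0.2]
width: 0.035
```

```bash
python3 -c "
from h import *
rep((0,-55,28))"; python3 look.py side7 lens
```

```text
t 10.27 tcp [ 0.4577 -0.1518  0.038 ] blk [ -3.5 -56.9] yaw 58.18 tilt [-0.    -0.004] w 0.035 F [ 0.6 -0.3  0.2]
need tool units [0.08 0.14 0.4 ]
lens 0.8 [ 0.45   0.099 -0.   ] [-142.3  151.5]
lens 0.66 [ 0.468 -0.155  0.017] [  6.8 -54.7]
lens 0.57 [ 0.689 -0.002  0.004] [113.9 192.8]
```

View pics/side7.png

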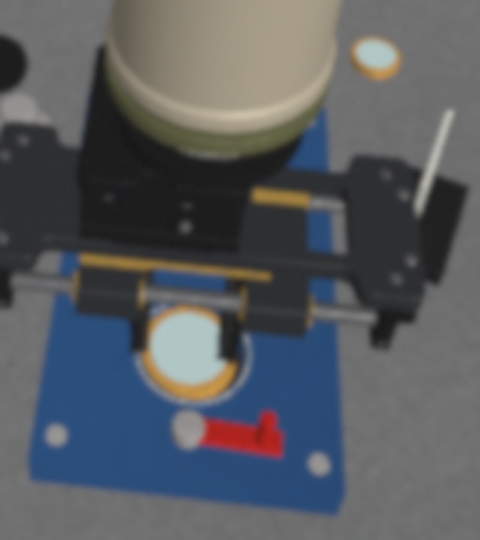

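Request:
move_arm:
  deltas:
    - [-0.2, 0.08, 0.14, 0.15, 0]
    - [-0.2, 0, 0, 0.12, 0]
    - [-0.2, 0, 0, 0.08, 0]
    - [-0.2, 0, 0, 0, 0]

```text
time: 10.7
ee_pos: [0.463, -0.1529, 0.0311]
eef_rot: [0.874, 0.486, -0.0, -0.0]
ft_force: [-0.3, 0.6, 0.4]
width: 0.035
```

```bash
python3 -c "
from h import *
rep((0,-55,26))"
```

```text
t 10.7 tcp [ 0.463  -0.1529  0.0311] blk [  1.6 -55.1] yaw 58.14 tilt [-0. -0.] w 0.035 F [-0.3  0.6  0.4]
need tool units [ 0.   -0.06  0.2 ]
```

Request:
move_arm:
  deltas:
    - [-0.2, 0, -0.06, 0.06, 0]
    - [-0.2, 0, 0, 0.06, 0]
    - [-0.2, 0, 0, 0.06, 0]
    - [-0.2, 0, 0, 0, 0]

```text
time: 11.03
ee_pos: [0.4617, -0.1522, 0.0266]
eef_rot: [0.874, 0.486, -0.0, 0.0]
ft_force: [-0.6, 0.8, -0.3]
width: 0.0347
```

```bash
python3 -c "
from h import *
rep((0,-55,26))"
```

```text
t 11.03 tcp [ 0.4617 -0.1522  0.0266] blk [  0.1 -55.1] yaw 58.13 tilt [-0. -0.] w 0.0347 F [-0.6  0.8 -0.3]
need tool units [ 0.01 -0.    0.02]
```

Request:
move_arm:
  deltas:
    - [-0.2, 0, 0, 0.04, 0]
    - [-0.2, 0, 0, 0.02, 0]
    - [-0.2, 0, 0, 0, 0]

```text
time: 11.28
ee_pos: [0.4618, -0.1521, 0.0264]
eef_rot: [0.874, 0.486, -0.0, 0.0]
ft_force: [-7.3, 2.1, 18.7]
width: 0.0345
```

```bash
python3 -c "
from h import *
rep((0,-55,26))"
```

```text
t 11.28 tcp [ 0.4618 -0.1521  0.0264] blk [  0.2 -55.1] yaw 58.14 tilt [-0.001 -0.   ] w 0.0345 F [-7.3  2.1 18.7]
need tool units [ 0.   -0.01  0.02]
```

Contact came at z≈26.3 mm across the cell's edges, so the lens is at the block's top level. I lift, close the fingers and look.

Request:
move_arm:
  deltas:
    - [-0.2, 0, 0, -0.1, 0]
    - [-0.2, 0, 0, -0.3, 0]
    - [-1, 0, 0, -0.6, 0]
    - [-1, 0.6, 0, -0.6, 0]
    - [-1, 0.8, 0, -0.6, 0]
    - [-1, 0.8, 0, -0.6, 0]
    - [-1, 0.8, 0, -0.6, 0]
    - [-1, 0.8, 0, 0, 0]
    - [-1, 0, 0, 0, 0]
    - [-1, 0, 0, 0, 0]

```text
time: 12.12
ee_pos: [0.5123, -0.0705, 0.1107]
eef_rot: [0.874, 0.487, 0.0, 0.0]
ft_force: [-0.8, -0.1, 0.0]
width: 0.0009
```

```bash
python3 -c "
from h import *
rep((34,-125,110))
im=r.camera('side')
cv2.imwrite('pics/side8.png',cv2.resize(im[270:350,250:330,::-1],None,fx=7,fy=7,interpolation=cv2.INTER_CUBIC))
im=r.camera('top');cv2.imwrite('pics/top8.png',cv2.resize(im[170:270,330:450,::-1],None,fx=6,fy=6,interpolation=cv2.INTER_CUBIC))
for c in ('side','top'):
    i=r.camera_info(c);R=np.array(i['R']);t=np.array(i['t'])
    for l in ('lens','clip_pin','clip_pivot'):
        for d in r.tip_of(c,l):
            w=R.T@(np.array(d['position'])-t);print(c,l,round(d['confidence'],2),np.round(w,3),blk(w))
"
```

```text
t 12.12 tcp [ 0.5123 -0.0705  0.1107] blk [-0.1 41. ] yaw 58.26 tilt [0. 0.] w 0.0009 F [-0.8 -0.1  0. ]
need tool units [-6.64  1.35  0.02]
side lens 0.69 [ 0.465 -0.152  0.016] [  3.1 -53.4]
side lens 0.59 [ 0.448  0.099 -0.001] [-144.1  151. ]
side clip_pin 0.81 [ 0.474 -0.212  0.058] [ 41.7 -99.4]
side clip_pin 0.28 [0.435 0.018 0.002] [-112.8   75.6]
side clip_pivot 0.85 [ 0.442 -0.191  0.038] [  3.9 -99. ]
top lens 0.78 [0.45  0.099 0.001] [-142.4  152.4]
top lens 0.69 [ 0.688 -0.005  0.001] [114.5 189.2]
```

View pics/side8.png

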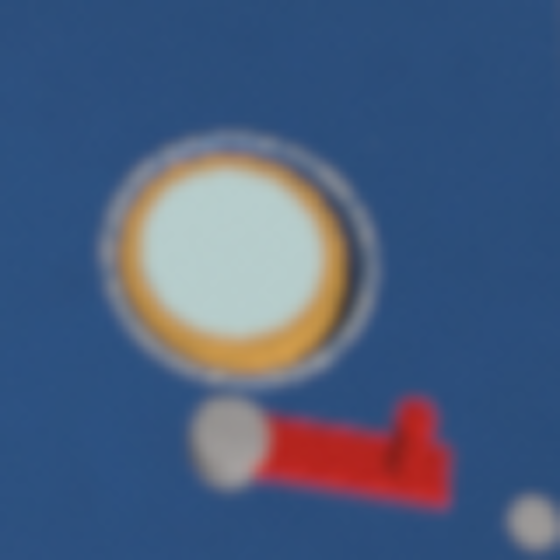

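View pics/top8.png

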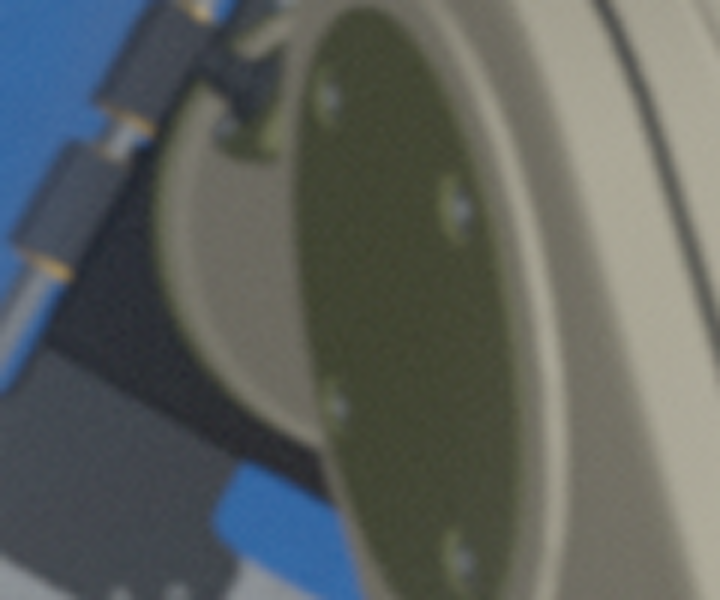

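Run:
```python
from h import *
im=r.camera('side');S=4;x0,y0=250,270
a=cv2.resize(im[y0:350,x0:330],None,fx=S,fy=S,interpolation=cv2.INTER_CUBIC)
hsv=cv2.cvtColor(a,cv2.COLOR_RGB2HSV)
bl=((hsv[...,0]>98)&(hsv[...,0]<125)&(hsv[...,1]>150))
glass=((hsv[...,1]<70)&(hsv[...,2]>160)).astype(np.uint8)
brass=((hsv[...,0]>8)&(hsv[...,0]<30)&(hsv[...,1]>90)).astype(np.uint8)
def fit(m,z,name):
    c=max(cv2.findContours(m,cv2.RETR_EXTERNAL,cv2.CHAIN_APPROX_NONE)[0],key=cv2.contourArea)
    c=cv2.convexHull(c)
    # densify
    f=np.zeros_like(m);cv2.drawContours(f,[c],-1,1,-1);c=cv2.findContours(f,cv2.RETR_EXTERNAL,cv2.CHAIN_APPROX_NONE)[0][0]
    q=[ray('side',((p[0]+.5)/S-.5+[x0,y0]),z) for p in c]
    q=np.array([[(np.array(w[:2])-B)@EX*1e3,(np.array(w[:2])-B)@EY*1e3] for w in q],np.float32)
    (cx,cy),ax,an=cv2.fitEllipse(q);print(name,z,round(cx,1),round(cy,1),np.round(ax,1),round(an))
    p=c[:,0];print("  extents",q.min(0),q.max(0))
fit(glass,.026,'glass');fit(glass,.021,'glass')
fit(((brass|glass)>0).astype(np.uint8),.026,'lens')
# ring: non-blue hole outer
nb=(~bl).astype(np.uint8); nb[int(56*S):]=0
n,l,st,ce=cv2.connectedComponentsWithStats(nb);k=l[int(36*S),int(33*S)];fit((l==k).astype(np.uint8),.026,'ring')
im0=cv2.imread('pics/side0.png')
a=cv2.resize(im0[225:290,250:330],None,fx=S,fy=S,interpolation=cv2.INTER_CUBIC);hsv=cv2.cvtColor(a,cv2.COLOR_BGR2HSV)
glass=((hsv[...,1]<70)&(hsv[...,2]>160)).astype(np.uint8);y0=225
fit(glass,.036,'glass start')
```

```text
glass 0.026 0.4 -54.4 [40.7 41.5] 176
  extents [-19.917097 -75.31343 ] [ 20.677464 -33.507915]
glass 0.021 0.5 -51.6 [41.1 41.9] 176
  extents [-19.949835 -72.62451 ] [ 21.036167 -30.415878]
lens 0.026 1.4 -56.9 [49.9 51.6] 27
  extents [-23.954641 -82.64616 ] [ 26.146908 -31.263502]
ring 0.026 2.1 -55.0 [65.6 66. ] 134
  extents [-31.020136 -87.84394 ] [ 34.90277 -21.77705]
glass start 0.036 0.0 40.5 [40.9 42. ] 175
  extents [-20.586351  19.489187] [20.514704 61.718433]
```

Backprojected at the block's top, the glass is a level circle about 41 mm across. It is centred at (0.4, -54.4) in the block's frame, within about 2 mm of the ring's centre, so the lens is seated. Next is the clip: I come down behind the pin on its -y side with the fingers shut.

Request:
move_arm:
  deltas:
    - [-1, -0.8, 0.3, 0, 0]
    - [-1, -0.9, 0.4, 0, 0]
    - [-1, -0.9, 0.4, 0, 0]
    - [-1, -0.9, 0.34, 0, 0]
    - [-1, -0.9, 0, 0, 0]
    - [-1, -0.9, 0, 0, 0]
    - [-1, -0.9, 0, 0, 0]
    - [-1, -0.5, 0, 0, 0]
    - [-1, 0, 0, 0, 0]

```text
time: 13.32
ee_pos: [0.4523, -0.2358, 0.1101]
eef_rot: [0.875, 0.484, -0.001, 0.0]
ft_force: [0.7, -0.5, -0.1]
width: 0.0006
```

```bash
python3 -c "
from h import *
rep((36,-127,40))"; python3 look.py side9 clip_pin clip_pivot
```

```text
t 13.32 tcp [ 0.4523 -0.2358  0.1101] blk [  36.3 -131.1] yaw 57.87 tilt [-0.001 -0.   ] w 0.0006 F [ 0.7 -0.5 -0.1]
need tool units [ 0.17 -0.01  2.81]
clip_pin 0.64 [ 0.471 -0.209  0.057] [ 38.1 -98.4]
clip_pivot 0.51 [ 0.438 -0.187  0.036] [ -1.9 -97.6]
```

View pics/side9.png

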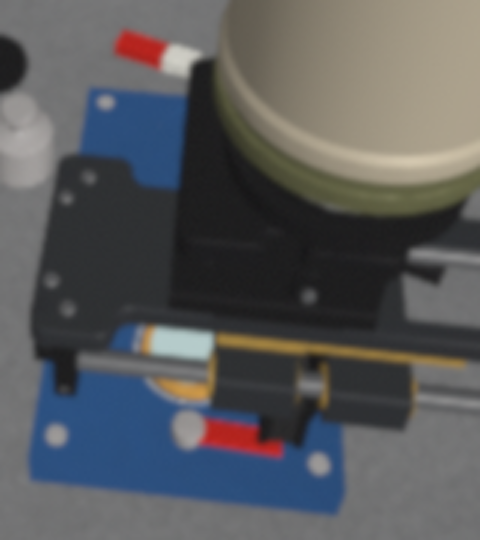

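Request:
move_arm:
  deltas:
    - [-1, 0, 0, 0.5, 0]
    - [-1, 0, 0, 0.5, 0]
    - [-1, 0, 0, 0.5, 0]
    - [-1, 0, 0, 0.5, 0]
    - [-1, 0, 0, 0.5, 0]
    - [-1, 0, 0, 0.3, 0]
    - [-1, 0, 0, 0, 0]

```text
time: 14.05
ee_pos: [0.453, -0.232, 0.0381]
eef_rot: [0.874, 0.486, -0.001, -0.001]
ft_force: [-0.5, 0.8, 0.6]
width: 0.0002
```

```bash
python3 -c "
from h import *
rep((36,-127,40))"; python3 look.py side10 clip_pin clip_pivot
```

```text
t 14.05 tcp [ 0.453  -0.232   0.0381] blk [  34.9 -127.5] yaw 58.15 tilt [ 0.    -0.003] w 0.0002 F [-0.5  0.8  0.6]
need tool units [ 0.02  0.05 -0.08]
clip_pivot 0.41 [ 0.441 -0.192  0.038] [  3.4 -99.7]
```

View pics/side10.png

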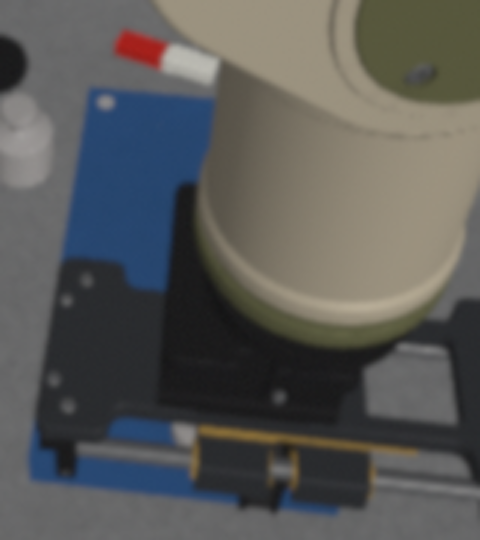

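Request:
move_arm:
  deltas:
    - [-1, 0.2, 0, -0.04, 0]
    - [-1, 0.2, 0, 0, 0]
    - [-1, 0.2, 0, 0, 0]
    - [-1, 0.15, 0, 0, 0]
    - [-1, 0.15, -0.05, 0, 0]
    - [-1, 0.15, -0.05, 0, 0]
    - [-1, 0.15, -0.05, 0, 0]
    - [-1, 0.15, -0.05, 0, 0]
    - [-1, 0.15, -0.05, 0, 0]
    - [-1, 0.1, -0.05, 0, 0]
    - [-1, 0, 0, 0, 0]

```text
time: 15.12
ee_pos: [0.4682, -0.1941, 0.041]
eef_rot: [0.874, 0.486, -0.001, -0.0]
ft_force: [-1.7, -0.6, -1.4]
width: 0.0003
```

```bash
python3 -c "
from h import *
rep((36,-88,40))
cv2.imwrite('pics/w11.png',r.camera('wrist')[:,:,::-1])"; python3 look.py side11 clip_pin clip_pivot
```

```text
t 15.12 tcp [ 0.4682 -0.1941  0.041 ] blk [ 27.8 -87.3] yaw 58.17 tilt [-0.001 -0.001] w 0.0003 F [-1.7 -0.6 -1.4]
need tool units [-0.03  0.33  0.04]
clip_pin 0.73 [ 0.473 -0.18   0.057] [ 24.4 -72.7]
clip_pin 0.23 [0.558 0.054 0.006] [-27.  170.6]
clip_pivot 0.78 [ 0.442 -0.191  0.038] [  4.4 -98.6]
```

View pics/side11.png

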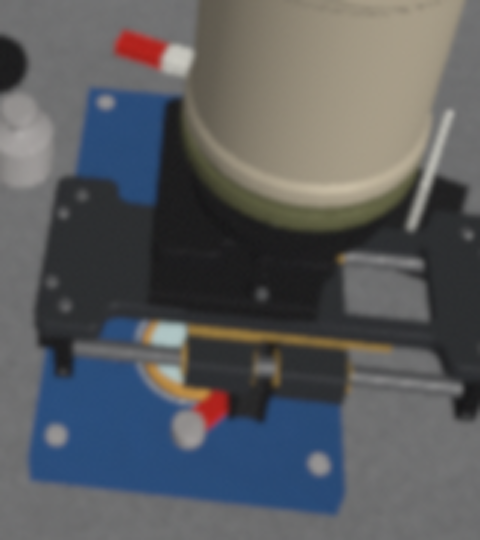

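View pics/w11.png

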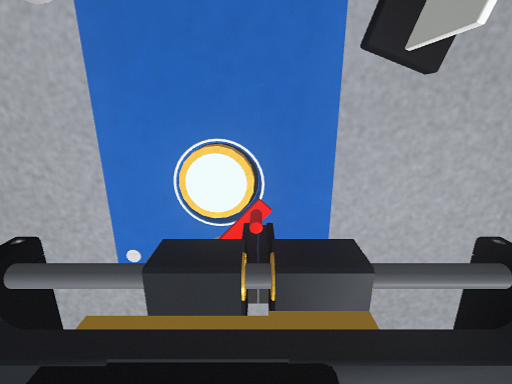

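The clip is about half-way: the pin is at wrist picture (256,228) and the arm at about 45°. Now I go round to the pin's +x side and push along -x.

Request:
move_arm:
  deltas:
    - [-1, -0.12, 0, 0, 0]
    - [-1, -0.1, 0.3, 0, 0]
    - [-1, 0, 0.4, 0, 0]
    - [-1, 0, 0.3, 0, 0]
    - [-1, 0.3, 0, 0, 0]
    - [-1, 0.4, 0, 0, 0]
    - [-1, 0.3, 0, 0, 0]
    - [-1, 0, 0, 0, 0]

```text
time: 15.98
ee_pos: [0.5016, -0.1885, 0.0413]
eef_rot: [0.873, 0.487, 0.001, -0.0]
ft_force: [0.4, -0.3, 0.3]
width: 0.0006
```

```bash
python3 -c "
from h import *
rep((12,-68,40))
cv2.imwrite('pics/w12.png',r.camera('wrist')[:,:,::-1])"
```

```text
t 15.98 tcp [ 0.5016 -0.1885  0.0413] blk [ 53.1 -64.9] yaw 58.33 tilt [ 0.001 -0.   ] w 0.0006 F [ 0.4 -0.3  0.3]
need tool units [-0.12 -1.65  0.05]
```

View pics/w12.png

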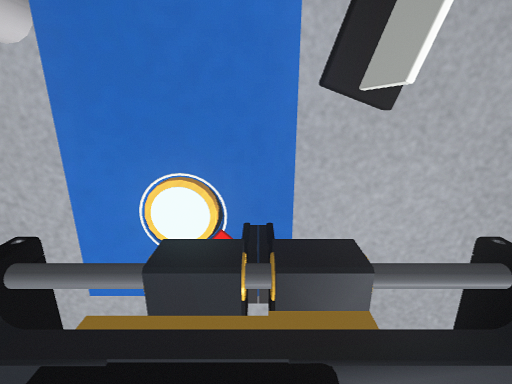

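Request:
move_arm:
  deltas:
    - [-1, -0.1, -0.2, 0, 0]
    - [-1, 0, -0.2, 0, 0]
    - [-1, 0, -0.2, 0, 0]
    - [-1, 0, -0.15, 0, 0]
    - [-1, 0, -0.15, 0, 0]
    - [-1, 0, -0.15, 0, 0]
    - [-1, 0, -0.15, 0, 0]
    - [-1, 0, -0.1, 0, 0]
    - [-1, 0, -0.1, 0, 0]
    - [-1, 0, 0, 0, 0]

```text
time: 16.87
ee_pos: [0.4686, -0.1749, 0.0411]
eef_rot: [0.874, 0.486, -0.0, -0.0]
ft_force: [-0.2, -0.3, -0.2]
width: 0.0005
```

```bash
python3 -c "
from h import *
rep((12,-68,40))
cv2.imwrite('pics/w13.png',r.camera('wrist')[:,:,::-1])"; python3 look.py side13 clip_pin clip_pivot
```

```text
t 16.87 tcp [ 0.4686 -0.1749  0.0411] blk [ 17.9 -70.8] yaw 58.14 tilt [-0.001 -0.001] w 0.0005 F [-0.2 -0.3 -0.2]
need tool units [ 0.11 -0.24  0.05]
clip_pin 0.55 [ 0.462 -0.16   0.055] [  4.7 -61.2]
clip_pin 0.44 [ 0.439 -0.191  0.035] [  0.7 -99.9]
clip_pivot 0.52 [ 0.436 -0.19   0.039] [  -1.4 -100.9]
```

View pics/w13.png

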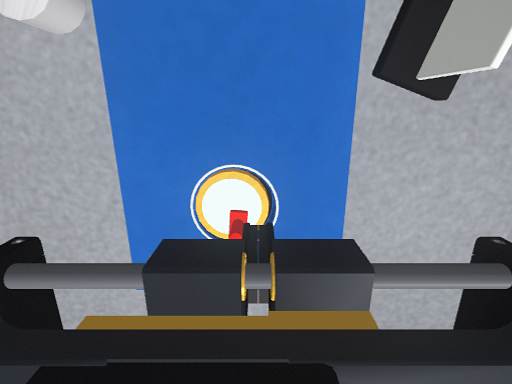

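View pics/side13.png

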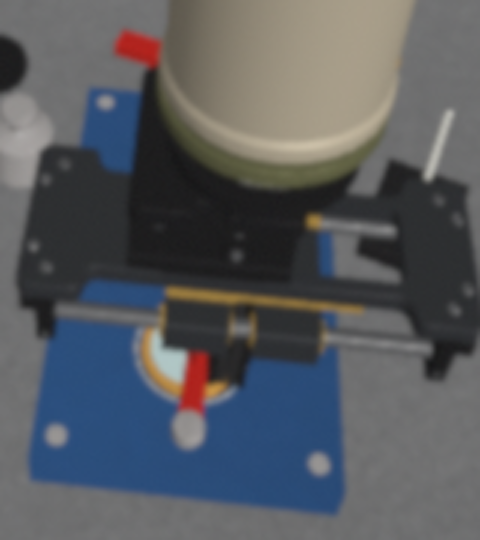

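Nearly closed. I push on in small steps until the stop shows as force.

Request:
move_arm:
  deltas:
    - [-1, 0.1, -0.06, 0, 0]
    - [-1, 0, -0.06, 0, 0]
    - [-1, 0, -0.06, 0, 0]
    - [-1, 0, -0.06, 0, 0]
    - [-1, 0, 0, 0, 0]

```text
time: 17.48
ee_pos: [0.4672, -0.1705, 0.0419]
eef_rot: [0.874, 0.486, 0.001, 0.002]
ft_force: [8.0, -2.9, -6.2]
width: 0.0005
```

Request:
move_arm:
  deltas:
    - [-1, 0, -0.04, 0, 0]
    - [-1, 0, -0.04, 0, 0]
    - [-1, 0, 0, 0, 0]

```text
time: 17.73
ee_pos: [0.4668, -0.1703, 0.0422]
eef_rot: [0.874, 0.486, 0.002, 0.003]
ft_force: [13.4, -6.6, -9.5]
width: 0.0004
```

```bash
python3 -c "
from h import *
rep((12,-68,40))
cv2.imwrite('pics/w14.png',r.camera('wrist')[:,:,::-1])"; python3 look.py side14 clip_pin clip_pivot
```

```text
t 17.73 tcp [ 0.4668 -0.1703  0.0422] blk [ 14.  -67.8] yaw 58.11 tilt [0.002 0.007] w 0.0004 F [13.4 -6.6 -9.5]
need tool units [-0.01 -0.08  0.09]
clip_pin 0.74 [ 0.46  -0.156  0.057] [  0.4 -59.4]
clip_pivot 0.58 [ 0.443 -0.189  0.039] [  4.  -96.5]
```

View pics/side14.png

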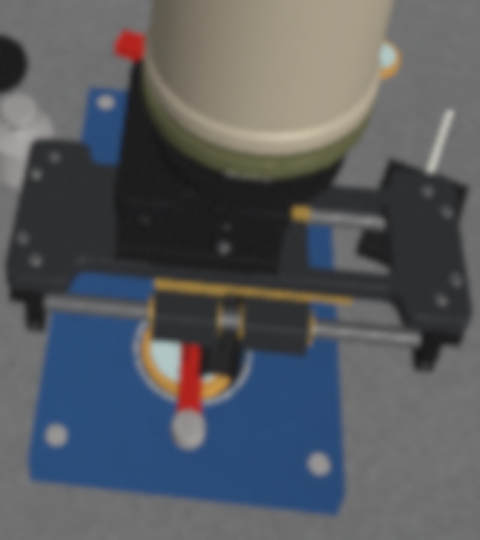

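The force rose from 0 to 13 N with barely any travel, so the clip is at its stop. I move off sideways, then up and away.

Request:
move_arm:
  deltas:
    - [-1, 0, 0.2, 0, 0]
    - [-1, 0, 0.4, 0, 0]
    - [-1, 0, 0.4, 0, 0]
    - [-1, 0, 0, -0.6, 0]
    - [-1, 0, 0, -0.8, 0]
    - [-1, 0, 0, -0.8, 0]
    - [-1, 0, 0, -0.8, 0]
    - [-1, 0, 0, -0.8, 0]
    - [-1, 0, 0, -0.8, 0]
    - [-1, 0, 0, -0.8, 0]

```text
time: 18.77
ee_pos: [0.4853, -0.1821, 0.1773]
eef_rot: [0.874, 0.486, -0.0, -0.0]
ft_force: [0.3, 0.4, 0.3]
width: 0.0005
```

Request:
move_arm:
  deltas:
    - [-1, -0.7, 0, 0, 0]
    - [-1, -0.8, 0, 0, 0]
    - [-1, -0.8, 0, 0, 0]
    - [-1, -0.8, 0, 0, 0]
    - [-1, -0.8, 0, 0, 0]
    - [-1, -0.8, 0, 0, 0]
    - [-1, -0.8, 0, 0, 0]
    - [-1, -0.8, 0, 0, 0]
    - [-1, -0.8, 0, 0, 0]
    - [-1, -0.8, 0, 0, 0]
    - [-1, -0.8, 0, 0, 0]
    - [-1, -0.8, 0, 0, 0]

```text
time: 19.77
ee_pos: [0.3593, -0.3847, 0.1762]
eef_rot: [0.874, 0.486, -0.0, -0.0]
ft_force: [0.5, 0.4, 0.4]
width: 0.0006
```

```bash
python3 -c "
from h import *
rep()
for c in ('side','top'):
    im=r.camera(c)
    cv2.imwrite(f'pics/{c}15.png',cv2.resize((im[270:350,250:330] if c=='side' else im[90:280,230:450])[:,:,::-1],None,fx=7 if c=='side' else 3,fy=7 if c=='side' else 3,interpolation=cv2.INTER_CUBIC))
    i=r.camera_info(c);R=np.array(i['R']);t=np.array(i['t'])
    for l in ('lens','clip_pin','clip_pivot','weight','magnet','screen'):
        for d in r.tip_of(c,l):
            w=R.T@(np.array(d['position'])-t);print(c,l,round(d['confidence'],2),np.round(w,3),blk(w))
"
```

```text
t 19.77 tcp [ 0.3593 -0.3847  0.1762] blk [  36.  -306.7] yaw 58.14 tilt [ 0.    -0.001] w 0.0006 F [0.5 0.4 0.4]
side lens 0.95 [ 0.45   0.1   -0.001] [-143.1  153.1]
side lens 0.87 [ 0.464 -0.154  0.018] [  3.2 -55.2]
side clip_pin 0.84 [ 0.459 -0.16   0.058] [  1.6 -63.2]
side clip_pin 0.39 [ 0.466 -0.157  0.018] [  6.3 -56.9]
side clip_pivot 0.78 [ 0.44  -0.189  0.038] [  1.3 -98.1]
side weight 0.93 [0.435 0.017 0.003] [-111.7   74.2]
side magnet 0.64 [0.561 0.055 0.003] [-24.5 173.1]
top lens 0.81 [0.448 0.101 0.004] [-145.6  152.3]
top lens 0.62 [ 0.466 -0.153  0.012] [  4.5 -53.7]
top lens 0.5 [ 0.689 -0.004  0.001] [115.4 190.7]
top clip_pin 0.47 [ 0.455 -0.159  0.053] [ -2.2 -64.1]
top clip_pivot 0.59 [ 0.439 -0.186  0.034] [ -1.5 -96.3]
top weight 0.58 [0.44  0.017 0.001] [-108.1   77.2]
top magnet 0.71 [ 0.558  0.056 -0.003] [-28.  172.6]
top screen 0.57 [ 0.629 -0.126 -0.   ] [128.7  55.6]
```

View pics/side15.png

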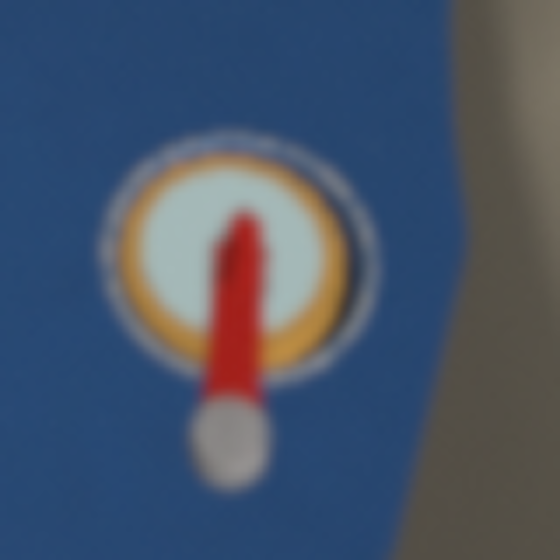

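View pics/top15.png

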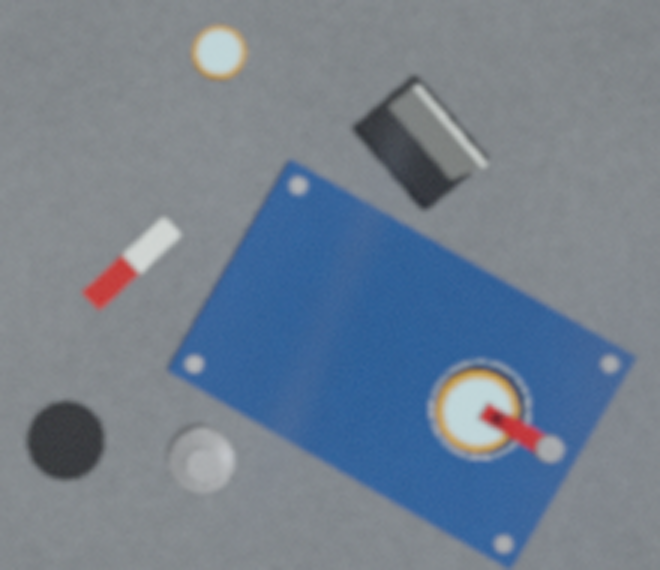

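The lens lies level in the cell, the red clip points along +y over its centre, and the bystanders are unmoved. I hand in.

```bash
python3 -c "
from bench import r
print(r.close_job())"
```

```text
the job is handed in; nothing more can be done
None
```

The lens is seated in the cell and the red clip is closed over it. I handed the job in at about 20 s, with the arm well clear. I pushed the large brass-rimmed lens about 94 mm with two slightly spread fingertips until it tipped in, then pressed lightly across the cell at block-top height. With the fingers shut, I pushed the clip round by its pin in two strokes, first along +y and then along -x.

**Lens:** In the side picture the glass came out as a circle of about 41 mm, the same as when it lay flat at the start. It is centred within about 2 mm of the cell. The press met contact at about 26.3 mm, against a block top at 26 mm, and the picture did not change afterwards. The network put the lens's underside at about 12 mm (top camera) and 18 mm (side camera), against 16 mm when seated.

**Clip:** The force rose to about 15 N with under 1 mm of travel, so it is at its stop. The last pictures show the arm along +y over the lens, and the pin within about 2 mm of its closed place.

**Bystanders:** The weight, magnet and screen lie where they were, within about 5 mm of measuring noise.

**Checks that disagreed:** After the push, one view showed more brass on one side, which suggested a tilt. I put that down to the lens sitting about 1 to 2 mm off-centre in the clearance. In its last picture the side camera's network did not report the screen, but the top camera did.

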